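# Load the analyser tray with the filled tube carriers

### The arm

A 6-joint arm with a two-finger parallel gripper is mounted at the origin on the work surface; the furniture and walls round the work are solid. World frame = base frame: x ahead of the robot, y to its left, z up, the work surface at z = 0. Lengths are in mm, angles in rad, forces in N, time in s.
With the tool pointing down it reaches from about 300 to 775 mm from the base axis. Payload 14.6 kg.
Tool frame: the origin (TCP) lies on the centre line of the jaws, within the pads' length; the fingertips stand manip.finger_overhang ahead of it and the grasp point (between the pads) lies 11 mm behind it (manip.finger_overhang is the distance from the TCP to the fingertips, in mm); y points along the fingers, x is the direction in which the jaws open and shut, and the axes are right-handed (so a half turn about y gives the same grasp; the last joint's range is limited). The gripper opens to 94 mm and grips with 3 to 60 N. Pads are 16 mm wide; open, the fingers measure 119 mm over their backs; the gripper's body (75 mm by 177 mm) begins 78 mm behind the grasp point.
Start: joints at [-1.225, 0.3, 1.521, -0, 1.321, -0.067], TCP at [220.639, -503.793, 213.446] pointing down, gripper open.
Joint ranges: [-3.03, 3.03], [-0.79, 2.21], [0.23, 2.52], [-1.04, 4.18], [0, 3.07], [-2.55, 2.55]. Speed limits (rad/s): [2.22, 2.22, 2.57, 3.14, 3.14, 3.14].

### API

Orientations are given as [roll, pitch, yaw] about the fixed x, y, z axes, in that order (R = Rz(yaw) Ry(pitch) Rx(roll)).
In Python, from cell import monitor, viewer, ticket, manip gives the robot as it stands.
- The arm moves only by the shell command python3 -m jog 'ROWS' [FORCE]. ROWS is JSON, a list of rows, each an object of numbers: "grip": the finger opening in cm, from 0 to 9.4; "dx", "dy", "dz": the shift along the tool's x, y, z in cm; "spin": the turn about the tool's y in degrees. In form: [{"grip": .., "dx": .., "dy": .., "dz": .., "spin": ..}, ...]. A call has 1 to 20 rows; each row is the pose to reach, as a shift and turn from the pose commanded when the call began, along the tool's axes at that moment; what a row does not reach only later rows make up. A row lasts 1/8 s, in which the tool goes at most 62.5 mm and 10.7 degrees, less where a joint would pass 70% of its speed; a pose out of reach is approached as far as the arm can. A call with a gripper value outside its range is refused whole. The fingers move at their own pace and stop on an object; FORCE is the grip in N (left out, the last holds). Time passes only in rows, so rows that repeat a pose let the fingers close. It gives the time, the measured TCP pose, the force and the opening at its end, in the units of the state.
- monitor.read_state(): the state, without advancing time (a new reading comes with each control period).
- viewer.camera(name): name is "scene" or "side" or "wrist"; returns a dict with "color" (384x512x3 uint8, red, green, blue), "vertical_fov" (degrees; the focal length in pixels is half the picture's height over the tangent of half this angle, whatever the lens; pixels are square), "cx", "cy" (the principal point, pixels), "k1" (the pictures are not rectified: a ray, as slopes to the right and down, at radius r is drawn at 1 + k1 r^2 times it, then the intrinsics apply), "rvec" (rotation vector, rad) and "tvec" (3), from world to camera coordinates, as OpenCV has them. Camera axes: x right, y down, z forward; pixel columns grow to the right and rows downward; lengths in mm; the calibration is good to about 2 mm. A picture is of the moment at which its call begins. There is no depth.
- ticket.sign_off(): hands the job in, once; it reports no verdict.
The state is a dict: "clock": time; "joints": joint angles; "qd": joint speeds; "effort": joint torques, N m; "eef_pos": TCP position; "eef_rot": TCP orientation; "wrist_force": force on the tool from outside, world axes, zero at the start; "moment": the same for the moment, N m; "finger_gap": finger opening in mm.
Only numpy, scipy, OpenCV 4.12 (cv2) and the standard library are available. Lean on these libraries where they do the work, as an engineer would, in place of code of your own. Each camera call takes 0.05 s, during which the arm holds its last target. There are 200 camera calls.

### The job

Load the flat tray with the three tube carriers that hold tubes, standing upright and in line with the tray's side walls. With the tray's pull tab towards you, put the carrier with the most tubes at the left side, the one with the fewest tubes at the right side, and the other midway between them. Keep these carriers upright all the way, and leave the two empty carriers and the marker pen where they are.

Things in the scene. Friction and masses are not known exactly. Their poses are not given: they have to be found in the camera images.
- carrier_four_centre (a point): Ivory tube carrier, a narrow upright block with seven wells in a row: four capped tubes, two at each end, fixed in it, caps 19 mm wide, tops 112 mm above its underside; the middle 75 mm of its length is free; under 0.2 kg. Block 32 mm thick (x), 181 mm long (y; a lug under 4 mm at one end), 78 mm high (z up), flat sides; grip across the thickness. Point: the block's middle, 39 mm above its underside.
- carrier_two_centre (a point): Ivory tube carrier, a narrow upright block with seven wells in a row: two capped tubes, one at each end, fixed in it, caps 19 mm wide, tops 112 mm above its underside; the middle 75 mm of its length is free; under 0.2 kg. Block 32 mm thick (x), 181 mm long (y; a lug under 4 mm at one end), 78 mm high (z up), flat sides; grip across the thickness. Point: the block's middle, 39 mm above its underside.
- carrier_one_centre (a point): Ivory tube carrier, a narrow upright block with seven wells in a row: one capped tube, at one end, fixed in it, caps 19 mm wide, tops 112 mm above its underside; the middle 75 mm of its length is free; under 0.2 kg. Block 32 mm thick (x), 181 mm long (y; a lug under 4 mm at one end), 78 mm high (z up), flat sides; grip across the thickness. Point: the block's middle, 39 mm above its underside.
- carrier_empty_a_centre (a point): Ivory tube carrier of the same kind, all seven wells EMPTY, nothing above its top; stays. Block 32 mm thick (x), 181 mm long (y; a lug under 4 mm at one end), 78 mm high (z up), flat sides; grip across the thickness. Point: the block's middle, 39 mm above its underside.
- carrier_empty_b_centre (a point): Ivory tube carrier of the same kind, all seven wells EMPTY, nothing above its top; stays. Block 32 mm thick (x), 181 mm long (y; a lug under 4 mm at one end), 78 mm high (z up), flat sides; grip across the thickness. Point: the block's middle, 39 mm above its underside.
- tray: Flat ivory tray, fixed, 206 mm (x) by 205 mm (y). Origin at underside, z up. Inner floor 4 mm up, x -100 to +100, y -93 to +106 mm (middle y = +6.5); walls 3 mm thick, 20 mm high. Pull tab 50 mm wide sticks out 14 mm at -y, roughly towards the robot. With the tab towards you left is -x. Carriers stand with their length along its y, 9 mm to spare at each end.
- marker_pen_centre (a point): Black marker pen lying on the bench, 116 mm long (y), 16 mm high; point at its middle. A bystander; stays.

How it is judged (in metres and radians):
At the end, for the whole second after the job is handed in: Carriers with tubes rest upright on the tray floor, in line with it (0.14 rad), within 13 mm of mid-length: the fullest 45-90 mm left of the centre line (tab towards you), the two-tube one within 22 mm of it, the one-tube one 45-90 mm right. Empty carriers (upright) and pen moved under 20 mm (x of carrier_four_centre in the frame of tray between -0.09 and -0.045 m and y of carrier_four_centre in the frame of tray between -0.0065 and 0.0195 m and z of carrier_four_centre in the frame of tray between 0.037 and 0.049 m and angle between the y axis of each of carrier_four_centre, carrier_two_centre, carrier_one_centre and the y axis of tray, either way round below 0.14 rad and angle between each of carrier_four_centre, carrier_two_centre, carrier_one_centre's own z axis and vertical below 0.06 rad and linear speed of each of carrier_four, carrier_two, carrier_one below 0.01 m/s and x of carrier_two_centre in the frame of tray between -0.022 and 0.022 m and y of carrier_two_centre in the frame of tray between -0.0065 and 0.0195 m and z of carrier_two_centre in the frame of tray between 0.037 and 0.049 m and x of carrier_one_centre in the frame of tray between 0.045 and 0.09 m and y of carrier_one_centre in the frame of tray between -0.0065 and 0.0195 m and z of carrier_one_centre in the frame of tray between 0.037 and 0.049 m and distance of each of carrier_empty_a_centre, carrier_empty_b_centre, marker_pen_centre from where it was at the start of the episode below 0.02 m and angle between each of carrier_empty_a_centre, carrier_empty_b_centre's own z axis and vertical below 0.1 rad); the robot touches nothing.
It fails at once if a carrier with tubes is tipped by more than 0.5 rad (angle between any of carrier_four_centre, carrier_two_centre, carrier_one_centre's own z axis and vertical above 0.5 rad).
It fails at once if an empty carrier or the pen is moved by more than 30 mm (distance of any of carrier_empty_a_centre, carrier_empty_b_centre, marker_pen_centre from where it was at the start of the episode above 0.03 m).
It also fails if it takes over 93 s, if anything falls off the work surface, if the arm or the gripper's body presses on something with over 40 N, if the wrist force passes 120 N, or if a joint passes its speed limit or range.

## Working session

There is one attempt and no reset: what is moved stays moved. The work goes in short steps, Python scripts to look and compute and a shell command to move; the robot and the scene stay as the last step left them, time stands still between calls to the robot, and variables do not carry over. Pictures are saved under pics/ and viewed, about 12 in all and at most 16, crops included, and the job is handed in when it is done.

```bash
mkdir -p pics; ls; cat > h.py <<'E'
import numpy as np, cv2
from cell import monitor, viewer, manip
def shot(n,f):
    c=viewer.camera(n); np.savez('pics/'+f+'.npz',**c); cv2.imwrite('pics/'+f+'.png',c['color'][:,:,::-1]); return c
def load(f): return dict(np.load('pics/'+f+'.npz'))
def ray(c,uv):
    h=c['color'].shape[0]; f=h/2/np.tan(np.radians(float(c['vertical_fov']))/2)
    K=np.array([[f,0,c['cx']],[0,f,c['cy']],[0,0,1.]])
    p=cv2.undistortPoints(np.array(uv,float).reshape(-1,1,2),K,np.array([float(c['k1']),0,0,0])).reshape(-1,2) 
    # refine forward model r_d=r(1+k1 r^2)
    R=cv2.Rodrigues(np.array(c['rvec'],float))[0]; t=np.array(c['tvec'],float).ravel()
    return -R.T@t, np.c_[p,np.ones(len(p))]@R
def onz(c,uv,z):
    o,d=ray(c,uv); return o+d*((z-o[2])/d[:,2])[:,None]
def proj(c,P):
    h=c['color'].shape[0]; f=h/2/np.tan(np.radians(float(c['vertical_fov']))/2)
    K=np.array([[f,0,c['cx']],[0,f,c['cy']],[0,0,1.]])
    return cv2.projectPoints(np.array(P,float).reshape(-1,1,3),np.array(c['rvec'],float),np.array(c['tvec'],float),K,np.array([float(c['k1']),0,0,0]))[0].reshape(-1,2)
E
python3 - <<'E'
from h import *
print(monitor.read_state(), manip.finger_overhang)
ims=[shot(n,n+'0') for n in('scene','side','wrist')]
for c in ims: print({k:v for k,v in c.items() if k!='color'}, ray(c,[[256,192]])[0])
E
```

```text
pics
{'clock': 0.0, 'joints': array([-1.22458605e+00,  3.00511220e-01,  1.52161145e+00, -1.06567340e-05,
        1.32069698e+00, -6.66408010e-02]), 'qd': array([ 0.00083407,  0.00183582, -0.00035589,  0.00084015,  0.00285322,
        0.00072444]), 'effort': array([-4.81856350e-04, -5.31804299e+01, -3.52737522e+01,  7.08152773e-02,
        2.43890437e-02, -9.59759427e-05]), 'eef_pos': array([ 220.5561158 , -503.54968522,  212.85147526]), 'eef_rot': array([-1.57072492e+00,  1.22495580e-03, -1.15794256e+00]), 'wrist_force': array([ 0.08702702,  0.20139663, -0.40228117]), 'moment': array([ 0.00951794, -0.00982225,  0.02185881]), 'finger_gap': 93.59377403290046} 8.0
{'vertical_fov': 45.50540391471113, 'cx': 254.67536283419696, 'cy': 193.24710663142372, 'k1': -0.11282362288511141, 'rvec': array([ 1.77569413, -1.00220988,  0.65807991]), 'tvec': array([-262.03129555,  223.06004169,  579.04991137])} [-243.70682434 -454.10171871  433.72064136]
{'vertical_fov': 53.480377611661716, 'cx': 259.7382247537415, 'cy': 183.03105369063746, 'k1': -0.12394433233606611, 'rvec': array([ 1.73937601,  1.89570408, -0.71926146]), 'tvec': array([  41.01209822, -354.10722953, 1210.81668582])} [1060.71404401   61.16948755  681.39194264]
{'vertical_fov': 68.13337778469307, 'cx': 261.29387797120637, 'cy': 191.36633602372737, 'k1': -0.013410483085088848, 'rvec': array([-2.46558037,  1.61297   ,  0.18528775]), 'tvec': array([-550.04778172,  -23.0387474 ,  388.90916825])} [ 280.1452896  -478.26860195  383.55110259]
```

```bash
python3 - <<'E'
import cv2,numpy as np
for n in('scene0','side0'):
    i=cv2.imread(f'pics/{n}.png'); cv2.imwrite(f'pics/{n}b.png',cv2.resize(i,(800,600),interpolation=2))
E
```

```text
(no output)
```

View pics/scene0b.png

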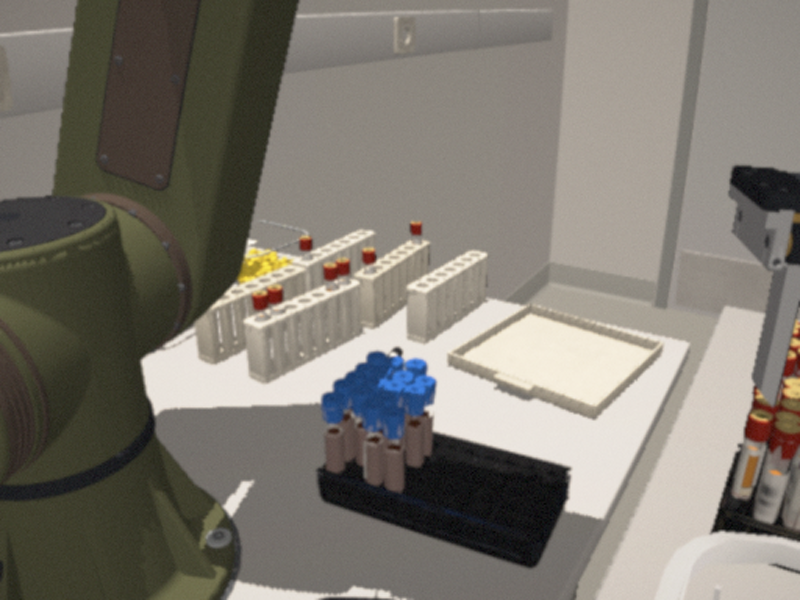

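View pics/side0b.png

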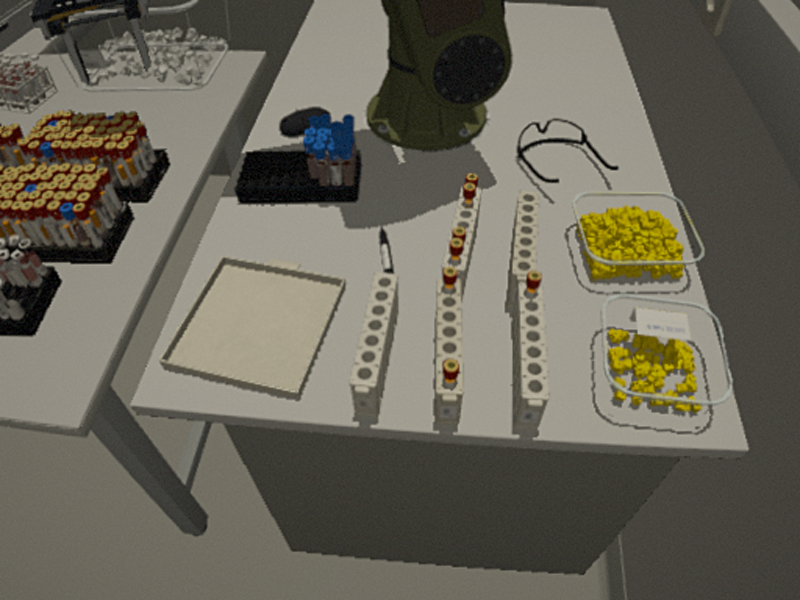

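View pics/wrist0.png

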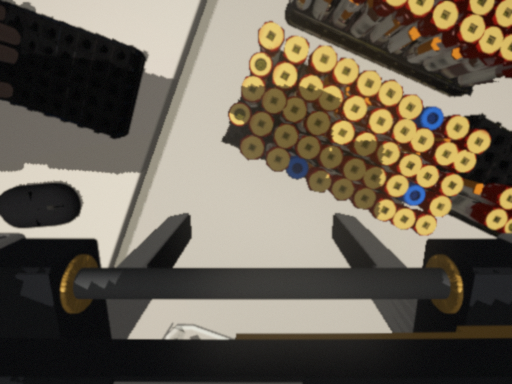

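The scene and side views show five carriers in two rows (scaled side picture, 800 px). Near row, left to right: an empty one (375,330), the two-tube (450,340) and the one-tube (530,340). Far row: the four-tube (462,225) and an empty one (525,235). The tray is at (255,325), its tab is towards the robot (285,263), and the pen is at (387,250).

```bash
python3 - <<'E'
import cv2
i=cv2.imread('pics/side0.png')
cv2.imwrite('pics/cropS.png',cv2.resize(i[105:275,215:365],None,fx=3.5,fy=3.5,interpolation=2))
cv2.imwrite('pics/cropT.png',cv2.resize(i[140:260,95:260],None,fx=4,fy=4,interpolation=2))
E
```

```text
(no output)
```

View pics/cropS.png

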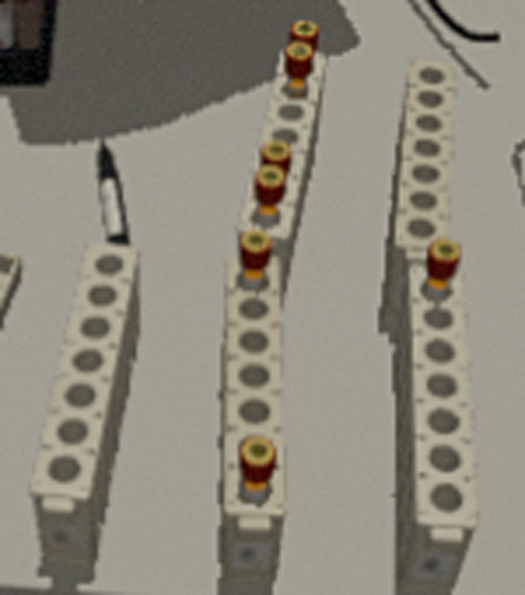

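View pics/cropT.png

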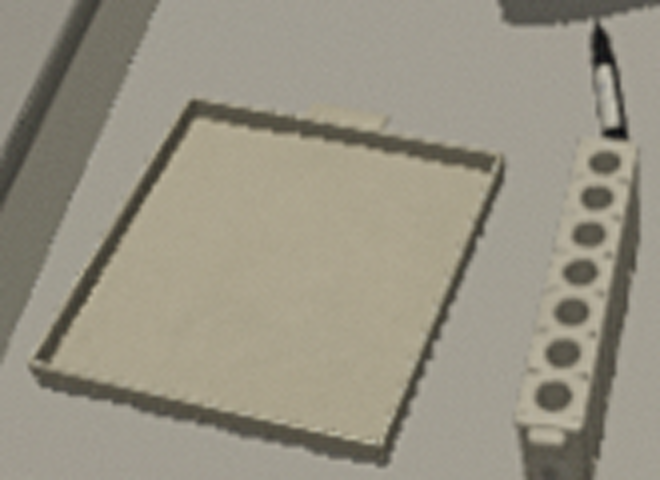

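```bash
python3 - <<'E'
from h import *
c=load('side0')
a=lambda L:(np.array(L,float)+.5)/3.5-.5+[215,105]
b=lambda L:(np.array(L,float)+.5)/4-.5+[95,140]
np.set_printoptions(precision=1,suppress=True)
def line(n,L,z):
    P=onz(c,a(L),z)[:,:2]; d=P[-1]-P[0]; print(n,P.tolist() if 0 else P.round(1).tolist(),'mid',P.mean(0),'len',np.linalg.norm(d),'dir deg',np.degrees(np.arctan2(-d[1],-d[0])) if d[0]<0 else np.degrees(np.arctan2(d[1],d[0])))
line('ea',[(109,264),(64,469)],78)
line('two wells',[(254,308),(254,411)],78)
line('two caps',[(256,241),(258,450)],112)
line('one wells',[(439,319),(446,497)],78)
line('one cap',[(444,246)],112) if 0 else print('onecap',onz(c,a([(444,246)]),112))
line('eb',[(432,75),(421,229)],78)
line('four caps',[(305,28),(299,48),(277,148),(270,173)],112)
T=onz(c,b([(192,101),(503,157),(384,447),(36,366)]),20)[:,:2]
print('tray',T,T.mean(0),[np.linalg.norm(T[i]-T[i-1]) for i in range(4)])
for i,j in((0,3),(1,2)): d=T[j]-T[i]; print(np.degrees(np.arctan2(d[1],d[0])))
d=T[1]-T[0];print(np.degrees(np.arctan2(d[1],d[0]))-90)
print('pen',onz(c,a([(102,145),(120,240)]),8))
E
```

```text
ea [[532.5, -22.1], [679.6, -29.6]] mid [606.1 -25.8] len 147.37028443113073 dir deg -2.9000200318897247
two wells [[559.8, 66.6], [633.5, 69.8]] mid [596.7  68.2] len 73.70696527380247 dir deg 2.4818516208080386
two caps [[537.7, 65.3], [681.6, 72.4]] mid [609.6  68.9] len 144.04641144431108 dir deg 2.8208264967721037
one wells [[559.5, 174.9], [680.9, 173.3]] mid [620.2 174.1] len 121.38220748732596 dir deg -0.7903236273008459
onecap [[532.7 174.1 112. ]]
eb [[340.4, 181.2], [488.1, 167.2]] mid [414.2 174.2] len 148.31783641123434 dir deg -5.403216184712615
four caps [[339.3, 90.6], [360.9, 86.9], [458.8, 75.1], [481.1, 71.5]] mid [410.   81.1] len 143.15520556798577 dir deg -7.668814607912245
tray [[ 452.7 -287.4]
 [ 482.8  -89.6]
 [ 680.6 -119.1]
 [ 650.2 -316.3]] [ 566.6 -203.1] [np.float64(199.59283756687697), np.float64(200.06910899601792), np.float64(200.01478043611348), np.float64(199.46075346848602)]
-8.315496133960824
-8.49057044283459
-8.635616114039678
pen [[355.9 -50.1   8. ]
 [448.8 -26.7   8. ]]
```

```bash
cat >> h.py <<'E'
from scipy.spatial.transform import Rotation as Ro
def go(x,y,z,yaw):
    s=monitor.read_state(); R=Ro.from_euler('xyz',s['eef_rot']); y0=np.degrees(s['eef_rot'][2])
    d=R.inv().apply(np.array([x,y,z])-s['eef_pos'])/10
    print('t',s['clock'].__round__(2),'at',s['eef_pos'].round(1),'rot',np.degrees(s['eef_rot']).round(1),'gap',round(s['finger_gap'],1),'-> dx %.2f dy %.2f dz %.2f spin %.1f'%(*d,y0-yaw))
E
python3 -c "
from h import *
go(410,81,213,-97.7)"
```

```text
t 0.15 at [ 220.6 -503.6  213. ] rot [-90.    0.  -66.3] gap 94.0 -> dx -45.95 dy 0.04 dz 40.80 spin 31.4
```

```bash
python3 -m jog '[{"grip":5,"dx":-5,"dy":0,"dz":4.4,"spin":4},{"grip":5,"dx":-9,"dy":0,"dz":8,"spin":7},{"grip":5,"dx":-13,"dy":0,"dz":11.6,"spin":10},{"grip":5,"dx":-17,"dy":0,"dz":15.2,"spin":13},{"grip":5,"dx":-21,"dy":0,"dz":18.8,"spin":16},{"grip":5,"dx":-25,"dy":0,"dz":22.3,"spin":19},{"grip":5,"dx":-29,"dy":0,"dz":25.8,"spin":22},{"grip":5,"dx":-33,"dy":0,"dz":29.3,"spin":25},{"grip":5,"dx":-37,"dy":0,"dz":32.9,"spin":28},{"grip":5,"dx":-41,"dy":0,"dz":36.5,"spin":31.4},{"grip":5,"dx":-46,"dy":0,"dz":40.8,"spin":31.4},{"grip":5,"dx":-46,"dy":0,"dz":40.8,"spin":31.4},{"grip":5,"dx":-46,"dy":0,"dz":40.8,"spin":31.4},{"grip":5,"dx":-46,"dy":0,"dz":40.8,"spin":31.4}]' 20; python3 -c "
from h import *
c=shot('wrist','w1');go(410,81,213,-97.7)
print(monitor.read_state()['wrist_force'])"
```

```text
clock: 1.9
eef_pos: [409.7, 80.1, 213.5]
eef_rot: [-1.571, -0.0, -1.708]
wrist_force: [-1.0, 0.7, -0.0]
finger_gap: 49.8
t 1.95 at [409.7  80.1 213.5] rot [-90.   -0.  -97.9] gap 50.1 -> dx -0.09 dy 0.05 dz 0.01 spin -0.2
[0.61439681 0.56718043 0.74020288]
```

View pics/w1.png

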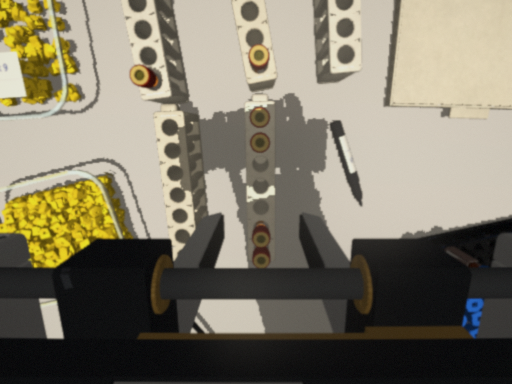

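Wrist view: the four-tube carrier lies centred between the open fingers, with caps at (260,116), (260,141), (261,237) and (261,260). Its neighbours are well clear of the fingers.

```bash
python3 -c "
from h import *
c=load('w1')
P=onz(c,[(260,116),(260,141),(261,237),(261,260)],112);print(P.round(1),P.mean(0));d=P[0]-P[-1];print(np.degrees(np.arctan2(d[1],d[0])))
print('eb wells',onz(c,[(170,128),(179,216)],78).round(1),'tray corner',onz(c,[(390,105)],20).round(1),'two cap',onz(c,[(258,54)],112).round(1),'one cap',onz(c,[(144,75)],112).round(1))
go(411,81,44,-97.7)"
```

```text
[[483.   70.7 112. ]
 [460.3  73.9 112. ]
 [364.4  86.2 112. ]
 [339.   89.8 112. ]] [411.65482934  80.14543255 112.        ]
-7.5342819569023165
eb wells [[485.1 166.4  78. ]
 [388.4 176.5  78. ]] tray corner [[477.2 -90.   20. ]] two cap [[536.   65.1 112. ]] one cap [[533.  169.4 112. ]]
t 1.95 at [409.7  80.1 213.5] rot [-90.   -0.  -97.9] gap 50.1 -> dx -0.10 dy 16.95 dz 0.11 spin -0.2
```

```bash
python3 -m jog '[{"grip":5,"dx":0,"dy":4,"dz":0.1,"spin":0},{"grip":5,"dx":0,"dy":8,"dz":0.1,"spin":0},{"grip":5,"dx":0,"dy":12,"dz":0.1,"spin":0},{"grip":5,"dx":0,"dy":15,"dz":0.1,"spin":0},{"grip":5,"dx":0,"dy":16.9,"dz":0.1,"spin":0},{"grip":5,"dx":0,"dy":16.9,"dz":0.1,"spin":0},{"grip":5,"dx":0,"dy":16.9,"dz":0.1,"spin":0},{"grip":2.8,"dx":0,"dy":16.9,"dz":0.1,"spin":0},{"grip":2.8,"dx":0,"dy":16.9,"dz":0.1,"spin":0},{"grip":2.8,"dx":0,"dy":16.9,"dz":0.1,"spin":0},{"grip":2.8,"dx":0,"dy":16.9,"dz":0.1,"spin":0},{"grip":2.8,"dx":0,"dy":16.9,"dz":0.1,"spin":0},{"grip":2.8,"dx":0,"dy":16.4,"dz":0.1,"spin":0},{"grip":2.8,"dx":0,"dy":15,"dz":0.1,"spin":0},{"grip":2.8,"dx":0,"dy":12,"dz":0.1,"spin":0},{"grip":2.8,"dx":0,"dy":8,"dz":0.1,"spin":0},{"grip":2.8,"dx":0,"dy":5,"dz":0.1,"spin":0},{"grip":2.8,"dx":0,"dy":5,"dz":0.1,"spin":0},{"grip":2.8,"dx":0,"dy":5,"dz":0.1,"spin":0}]' 30; python3 -c "
from h import *
c=shot('wrist','w2');shot('side','s2')
go(576.5,-136.8,163,-98.5)
i=np.hstack([cv2.imread('pics/w2.png')[60:300,120:400],cv2.imread('pics/s2.png')[60:300,90:400]]);cv2.imwrite('pics/v2.png',i)"
```

```text
clock: 4.32
eef_pos: [410.4, 81.1, 162.8]
eef_rot: [-1.572, -0.0, -1.706]
wrist_force: [-0.2, 0.3, -1.7]
finger_gap: 31.7
t 4.42 at [410.3  81.1 162.4] rot [-90.1  -0.  -97.7] gap 31.8 -> dx 19.35 dy -0.09 dz 19.41 spin 0.8
```

View pics/v2.png

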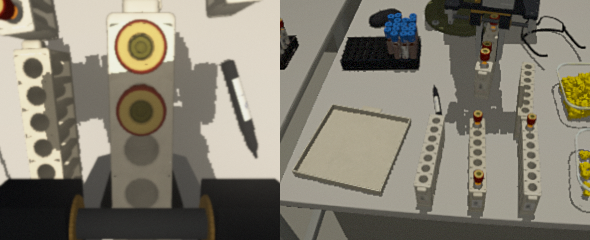

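```bash
python3 -m jog '[{"grip":2.8,"dx":3,"dy":0,"dz":0,"spin":0.8},{"grip":2.8,"dx":7,"dy":0,"dz":0,"spin":0.8},{"grip":2.8,"dx":10,"dy":0,"dz":3,"spin":0.8},{"grip":2.8,"dx":13,"dy":0,"dz":6,"spin":0.8},{"grip":2.8,"dx":15,"dy":0,"dz":10,"spin":0.8},{"grip":2.8,"dx":17,"dy":0,"dz":14,"spin":0.8},{"grip":2.8,"dx":19,"dy":0,"dz":17.5,"spin":0.8},{"grip":2.8,"dx":19.4,"dy":0,"dz":19.4,"spin":0.8},{"grip":2.8,"dx":19.4,"dy":0,"dz":19.4,"spin":0.8},{"grip":2.8,"dx":19.4,"dy":0,"dz":19.4,"spin":0.8},{"grip":2.8,"dx":19.4,"dy":0,"dz":19.4,"spin":0.8},{"grip":2.8,"dx":19.4,"dy":0,"dz":19.4,"spin":0.8}]'; python3 -c "
from h import *
c=shot('wrist','w3');go(576.5,-136.8,48.9,-98.5)
s=shot('side','s3')
i=np.hstack([c['color'],cv2.resize(s['color'][130:280,80:280],(512,384))])[:,:,::-1];cv2.imwrite('pics/v3.png',cv2.resize(i,(800,300)))"
```

```text
clock: 5.92
eef_pos: [576.7, -137.0, 163.7]
eef_rot: [-1.57, -0.0, -1.72]
wrist_force: [0.6, 0.4, -1.8]
finger_gap: 31.6
t 5.97 at [ 576.7 -137.1  163.7] rot [-90.   -0.  -98.5] gap 31.6 -> dx -0.02 dy 11.48 dz -0.03 spin -0.0
```

View pics/v3.png

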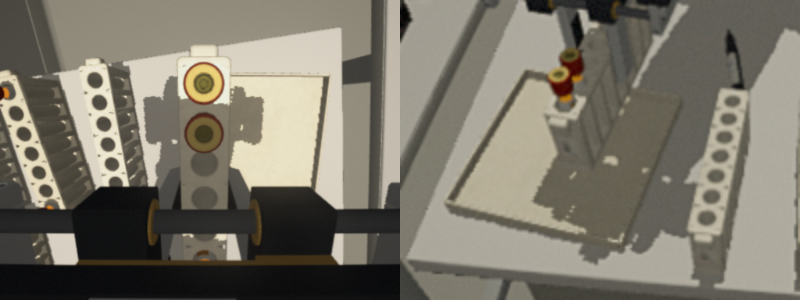

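The carrier is held upright over the tray's left part. The tray's far-right corner shows at about (420,96) in wrist pixels, which I use to cross-check the tray pose.

```bash
python3 -c "
from h import *
c=load('w3')
print(onz(c,[(420,96),(300,96)],20).round(1), proj(c,[[652.8,-320.2,20]]))
# floor colour: ivory mask edge on the visible row
"
```

```text
[[ 646.6 -318.1   20. ]
 [ 665.2 -192.2   20. ]] [[421.77091677  89.58016037]]
```

```bash
python3 -m jog '[{"grip":2.8,"dx":0,"dy":4,"dz":-0.25,"spin":0},{"grip":2.8,"dx":0,"dy":8,"dz":-0.25,"spin":0},{"grip":2.8,"dx":0,"dy":10,"dz":-0.25,"spin":0},{"grip":2.8,"dx":0,"dy":11,"dz":-0.25,"spin":0},{"grip":2.8,"dx":0,"dy":11.3,"dz":-0.25,"spin":0},{"grip":2.8,"dx":0,"dy":11.5,"dz":-0.25,"spin":0},{"grip":2.8,"dx":0,"dy":11.5,"dz":-0.25,"spin":0},{"grip":2.8,"dx":0,"dy":11.5,"dz":-0.25,"spin":0}]'; python3 -c "
from h import *
go(576.5,-136.8,48.9,-98.5)"
```

```text
clock: 7.02
eef_pos: [574.6, -137.0, 48.9]
eef_rot: [-1.57, -0.0, -1.72]
wrist_force: [0.2, 0.6, -1.1]
finger_gap: 31.7
t 7.03 at [ 574.6 -137.    48.9] rot [-90.   -0.  -98.5] gap 31.7 -> dx -0.04 dy 0.00 dz 0.18 spin -0.0
```

```bash
python3 -m jog '[{"grip":2.8,"dx":0,"dy":0.05,"dz":0,"spin":0},{"grip":2.8,"dx":0,"dy":0.05,"dz":0,"spin":0},{"grip":3.6,"dx":0,"dy":0.05,"dz":0,"spin":0},{"grip":4.6,"dx":0,"dy":0.05,"dz":0,"spin":0},{"grip":4.6,"dx":0,"dy":0.05,"dz":0,"spin":0},{"grip":4.6,"dx":0,"dy":-4,"dz":0,"spin":0},{"grip":4.6,"dx":0,"dy":-9,"dz":0,"spin":0},{"grip":4.6,"dx":0,"dy":-14,"dz":0,"spin":0},{"grip":4.6,"dx":0,"dy":-17,"dz":0,"spin":0},{"grip":4.6,"dx":0,"dy":-17,"dz":0,"spin":0},{"grip":4.6,"dx":0,"dy":-17,"dz":0,"spin":0}]'; python3 -c "
from h import *
c=shot('wrist','w4')
go(608.5,69,218,-87.3)"
```

```text
clock: 8.4
eef_pos: [574.0, -136.8, 217.0]
eef_rot: [-1.573, 0.0, -1.72]
wrist_force: [-0.1, 1.0, -0.6]
finger_gap: 46.0
t 8.45 at [ 573.9 -136.8  216.8] rot [-90.1   0.  -98.5] gap 45.9 -> dx -20.86 dy -0.12 dz 0.36 spin -11.2
```

View pics/w4.png

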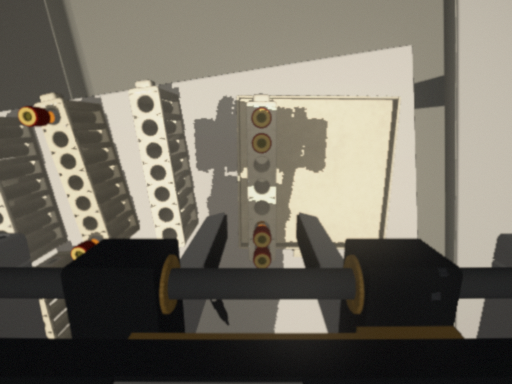

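The four-tube carrier stands in the tray near the left wall. The tray's corners show at about (397,98), (386,245), (241,245) and (238,97).

```bash
python3 -c "
from h import *
c=load('w4')
T=onz(c,[(397,97),(387,246),(240,246),(238,96)],20)[:,:2];print(T.round(1),T.mean(0));
P=onz(c,[(261,117),(261,142),(261,238),(261,261)],112);print(P.round(1),P.mean(0))
m=P.mean(0)[:2];a=np.radians(-8.5);ty=np.array([np.cos(a),np.sin(a)]);tx=np.array([ty[1],-ty[0]])
for ctr in (T.mean(0),np.array([566.6,-203.1])):print('rel',(m-ctr)@tx,(m-ctr)@ty)
for i,j in((0,1),(3,2)):
  d=T[i]-T[j];print(np.degrees(np.arctan2(d[1],d[0])),np.linalg.norm(d))
"; python3 - <<'E'
import cv2
i=cv2.imread('pics/w4.png')
cv2.imwrite('pics/w4c.png',cv2.resize(i[80:270,200:410],None,fx=3.5,fy=3,interpolation=2))
E
```

```text
[[ 647.4 -318.2]
 [ 450.2 -295.9]
 [ 481.   -93.1]
 [ 677.6 -123.7]] [ 564.07011441 -207.74497949]
[[ 646.  -147.8  112. ]
 [ 623.1 -144.4  112. ]
 [ 526.  -129.7  112. ]
 [ 500.3 -125.8  112. ]] [ 573.86573326 -136.91628235  112.        ]
rel -71.49858971352809 -0.7811255827592529
rel -66.53069041059145 -2.596650879953395
-6.455175507789255 198.4310460123265
-8.850591567812645 199.00924919599075
```

View pics/w4c.png

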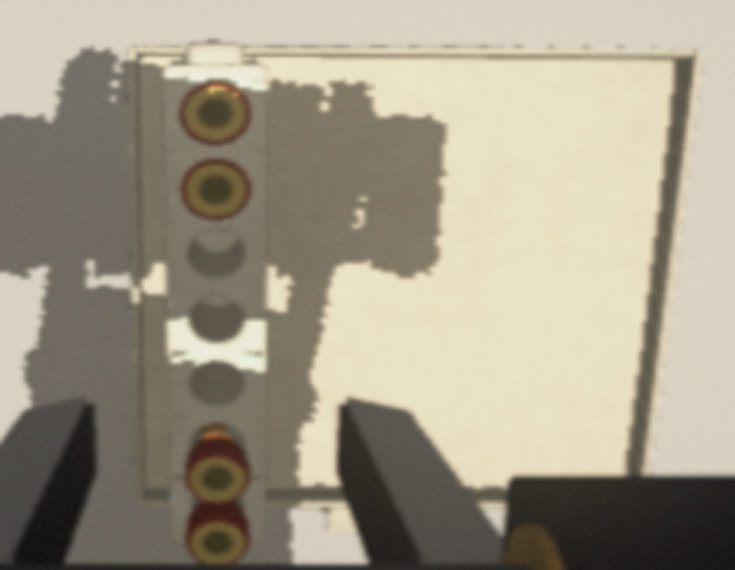

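```bash
cat >> h.py <<'E'
def caps(c):
    h=cv2.cvtColor(c['color'],cv2.COLOR_RGB2HSV); m=((h[...,0]>170)|(h[...,0]<8))&(h[...,1]>150)&(h[...,2]>50)
    m=cv2.morphologyEx(m.astype(np.uint8),cv2.MORPH_CLOSE,np.ones((5,5)))
    for k in cv2.findContours(m,0,2)[0]:
        if cv2.contourArea(k)>60:
            x,y,w,hh=cv2.boundingRect(k); e,_=cv2.minEnclosingCircle(k); print('cap px',(x,y,w,hh),np.round(e),onz(c,[e],110).round(1))
E
python3 -m jog '[{"grip":6,"dx":-4,"dy":0,"dz":0,"spin":-3},{"grip":6,"dx":-8,"dy":0,"dz":0.1,"spin":-6},{"grip":6,"dx":-12,"dy":0,"dz":0.2,"spin":-9},{"grip":6,"dx":-16,"dy":0,"dz":0.4,"spin":-11.2},{"grip":6,"dx":-19,"dy":0,"dz":0.4,"spin":-11.2},{"grip":6,"dx":-20.9,"dy":0,"dz":0.4,"spin":-11.2},{"grip":6,"dx":-20.9,"dy":0,"dz":0.4,"spin":-11.2},{"grip":6,"dx":-20.9,"dy":0,"dz":0.4,"spin":-11.2},{"grip":6,"dx":-20.9,"dy":0,"dz":0.4,"spin":-11.2},{"grip":6,"dx":-20.9,"dy":0,"dz":0.4,"spin":-11.2}]'; python3 -c "
from h import *
c=load('w4')
T=onz(c,[(398.8,97.3),(382,246.3),(240.4,246.3),(236.8,95.7)],20)[:,:2];print(T.round(1),T.mean(0));
c=shot('wrist','w5');caps(c)
go(608.5,69,44.5,-87.3)"
```

```text
clock: 9.7
eef_pos: [609.4, 68.5, 218.5]
eef_rot: [-1.571, -0.0, -1.525]
wrist_force: [-0.2, -0.6, 1.3]
finger_gap: 60.1
[[ 646.7 -320.4]
 [ 450.8 -288.9]
 [ 480.5  -93.6]
 [ 678.2 -122.3]] [ 564.063194  -206.3243071]
cap px (155, 243, 16, 11) [162. 248.] [[544.2 169.9 110. ]]
cap px (455, 179, 19, 17) [464. 185.] [[ 625.3 -136.5  110. ]]
cap px (462, 157, 19, 18) [472. 164.] [[ 647.  -139.7  110. ]]
t 9.75 at [609.4  68.7 218.5] rot [-90.   -0.  -87.4] gap 59.9 -> dx -0.04 dy 17.40 dz -0.09 spin -0.1
```

View pics/w5.png

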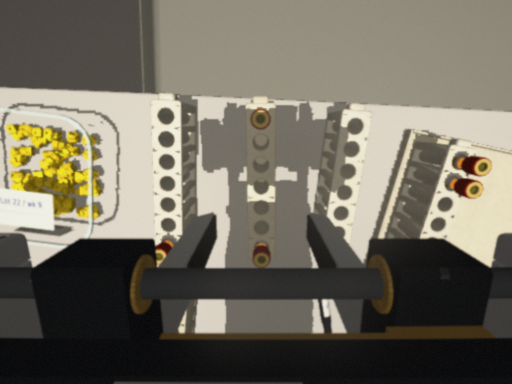

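The two-tube carrier is centred between the fingers, with caps at (261,118) and (261,254). I descend, grip and lift to an underside height of about 119.

```bash
python3 -c "
from h import *
P=onz(load('w5'),[(261,118),(261,254)],112);print(P,P.mean(0))"
python3 -m jog '[{"grip":6,"dx":0,"dy":4,"dz":0,"spin":0},{"grip":6,"dx":0,"dy":8,"dz":0,"spin":0},{"grip":6,"dx":0,"dy":12,"dz":0,"spin":0},{"grip":6,"dx":0,"dy":15,"dz":0,"spin":0},{"grip":6,"dx":0,"dy":17.4,"dz":0,"spin":0},{"grip":6,"dx":0,"dy":17.4,"dz":0,"spin":0},{"grip":2.8,"dx":0,"dy":17.4,"dz":0,"spin":0},{"grip":2.8,"dx":0,"dy":17.4,"dz":0,"spin":0},{"grip":2.8,"dx":0,"dy":17.4,"dz":0,"spin":0},{"grip":2.8,"dx":0,"dy":17.4,"dz":0,"spin":0},{"grip":2.8,"dx":0,"dy":17.4,"dz":0,"spin":0},{"grip":2.8,"dx":0,"dy":17.4,"dz":0,"spin":0},{"grip":2.8,"dx":0,"dy":16.9,"dz":0,"spin":0},{"grip":2.8,"dx":0,"dy":15,"dz":0,"spin":0},{"grip":2.8,"dx":0,"dy":12,"dz":0,"spin":0},{"grip":2.8,"dx":0,"dy":8,"dz":0,"spin":0},{"grip":2.8,"dx":0,"dy":4,"dz":0,"spin":0},{"grip":2.8,"dx":0,"dy":2,"dz":0,"spin":0},{"grip":2.8,"dx":0,"dy":2,"dz":0,"spin":0}]'; python3 -c "
from h import *
go(565,-205,198,-98.5)"
```

```text
[[681.49690766  71.52080336 112.        ]
 [542.48324475  65.33951444 112.        ]] [611.99007621  68.4301589  112.        ]
clock: 12.12
eef_pos: [610.0, 69.2, 200.9]
eef_rot: [-1.567, 0.0, -1.525]
wrist_force: [1.0, 0.3, -2.3]
finger_gap: 31.8
t 12.12 at [610.   69.2 200.9] rot [-89.8   0.  -87.3] gap 31.8 -> dx 27.19 dy 0.27 dz -5.76 spin 11.2
```

```bash
python3 -m jog '[{"grip":2.8,"dx":3,"dy":0,"dz":0,"spin":1},{"grip":2.8,"dx":7,"dy":0,"dz":-1,"spin":3},{"grip":2.8,"dx":11,"dy":0,"dz":-2,"spin":5},{"grip":2.8,"dx":15,"dy":0,"dz":-3,"spin":7},{"grip":2.8,"dx":19,"dy":0,"dz":-4,"spin":9},{"grip":2.8,"dx":23,"dy":0,"dz":-5,"spin":11.2},{"grip":2.8,"dx":26,"dy":0,"dz":-5.7,"spin":11.2},{"grip":2.8,"dx":27.2,"dy":0,"dz":-5.8,"spin":11.2},{"grip":2.8,"dx":27.2,"dy":0,"dz":-5.8,"spin":11.2},{"grip":2.8,"dx":27.2,"dy":0,"dz":-5.8,"spin":11.2},{"grip":2.8,"dx":27.2,"dy":0,"dz":-5.8,"spin":11.2},{"grip":2.8,"dx":27.2,"dy":0,"dz":-5.8,"spin":11.2}]'; python3 -c "
from h import *
shot('wrist','w6')
go(565,-205,48.7,-98.5)"
```

```text
clock: 13.62
eef_pos: [564.3, -204.6, 198.5]
eef_rot: [-1.571, 0.0, -1.719]
wrist_force: [0.4, 0.0, -1.3]
finger_gap: 31.9
t 13.68 at [ 564.2 -204.8  198.5] rot [-90.    0.  -98.5] gap 31.9 -> dx 0.01 dy 14.98 dz 0.08 spin -0.0
```

View pics/w6.png

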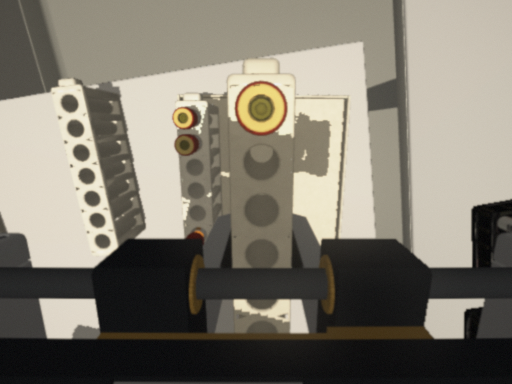

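The two-tube carrier is held upright at the tray's middle, and the four-tube one is undisturbed at (185,150). I lower and release.

```bash
python3 -m jog '[{"grip":2.8,"dx":0,"dy":4,"dz":0,"spin":0},{"grip":2.8,"dx":0,"dy":8,"dz":0,"spin":0},{"grip":2.8,"dx":0,"dy":12,"dz":0,"spin":0},{"grip":2.8,"dx":0,"dy":14,"dz":0,"spin":0},{"grip":2.8,"dx":0,"dy":14.7,"dz":0,"spin":0},{"grip":2.8,"dx":0,"dy":15,"dz":0,"spin":0},{"grip":2.8,"dx":0,"dy":15,"dz":0,"spin":0},{"grip":2.8,"dx":0,"dy":15,"dz":0,"spin":0},{"grip":3.6,"dx":0,"dy":15,"dz":0,"spin":0},{"grip":4.4,"dx":0,"dy":15,"dz":0,"spin":0},{"grip":4.4,"dx":0,"dy":15,"dz":0,"spin":0},{"grip":4.4,"dx":0,"dy":15,"dz":0,"spin":0},{"grip":4.4,"dx":0,"dy":11,"dz":0,"spin":0},{"grip":4.4,"dx":0,"dy":6,"dz":0,"spin":0},{"grip":4.4,"dx":0,"dy":1,"dz":0,"spin":0},{"grip":4.4,"dx":0,"dy":-2,"dz":0,"spin":0},{"grip":4.4,"dx":0,"dy":-2,"dz":0,"spin":0}]'; python3 -c "
from h import *
go(608,174,218,-90.8)"
```

```text
clock: 15.8
eef_pos: [564.8, -205.5, 220.7]
eef_rot: [-1.567, -0.001, -1.72]
wrist_force: [-0.1, 0.3, 0.0]
finger_gap: 44.0
t 15.8 at [ 564.8 -205.5  220.7] rot [-89.8  -0.1 -98.5] gap 44.0 -> dx -38.17 dy 0.23 dz -1.37 spin -7.7
```

```bash
python3 -m jog '[{"grip":6,"dx":-4,"dy":0,"dz":0,"spin":-1},{"grip":6,"dx":-8,"dy":0,"dz":-0.2,"spin":-2},{"grip":6,"dx":-12,"dy":0,"dz":-0.4,"spin":-3},{"grip":6,"dx":-16,"dy":0,"dz":-0.6,"spin":-4},{"grip":6,"dx":-20,"dy":0,"dz":-0.8,"spin":-5},{"grip":6,"dx":-24,"dy":0,"dz":-1,"spin":-6},{"grip":6,"dx":-28,"dy":0,"dz":-1.2,"spin":-7},{"grip":6,"dx":-32,"dy":0,"dz":-1.3,"spin":-7.7},{"grip":6,"dx":-36,"dy":0,"dz":-1.3,"spin":-7.7},{"grip":6,"dx":-38,"dy":0,"dz":-1.3,"spin":-7.7},{"grip":6,"dx":-38,"dy":0,"dz":-1.3,"spin":-7.7},{"grip":6,"dx":-38,"dy":0,"dz":-1.3,"spin":-7.7},{"grip":6,"dx":-38,"dy":0,"dz":-1.3,"spin":-7.7}]'; python3 -c "
from h import *
shot('wrist','w7')
go(608,173,44.5,-90.8)"
```

```text
clock: 17.42
eef_pos: [607.8, 171.3, 218.5]
eef_rot: [-1.571, -0.0, -1.587]
wrist_force: [0.5, -0.6, -0.5]
finger_gap: 60.3
t 17.48 at [607.8 171.4 218.6] rot [-90.   -0.  -90.9] gap 59.7 -> dx -0.16 dy 17.41 dz 0.01 spin -0.1
```

View pics/w7.png

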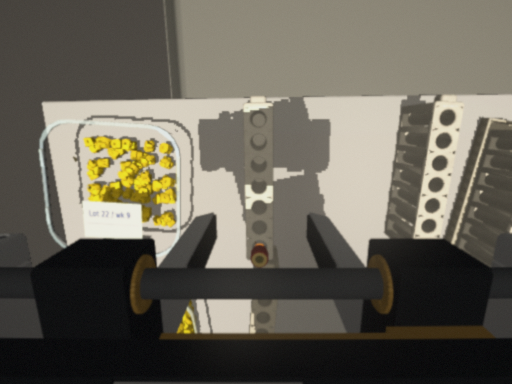

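The one-tube carrier is centred: its last well is at (259,119) and its cap at (259,254). I grip and lift it.

```bash
python3 -c "
from h import *
P=onz(load('w7'),[(259,119),(190,180)],78);print(P)"
python3 -m jog '[{"grip":6,"dx":-0.1,"dy":4,"dz":0,"spin":0},{"grip":6,"dx":-0.1,"dy":8,"dz":0,"spin":0},{"grip":6,"dx":-0.1,"dy":12,"dz":0,"spin":0},{"grip":6,"dx":-0.1,"dy":15,"dz":0,"spin":0},{"grip":6,"dx":-0.1,"dy":17.4,"dz":0,"spin":0},{"grip":6,"dx":-0.1,"dy":17.4,"dz":0,"spin":0},{"grip":2.8,"dx":-0.1,"dy":17.4,"dz":0,"spin":0},{"grip":2.8,"dx":-0.1,"dy":17.4,"dz":0,"spin":0},{"grip":2.8,"dx":-0.1,"dy":17.4,"dz":0,"spin":0},{"grip":2.8,"dx":-0.1,"dy":17.4,"dz":0,"spin":0},{"grip":2.8,"dx":-0.1,"dy":17.4,"dz":0,"spin":0},{"grip":2.8,"dx":-0.1,"dy":17.4,"dz":0,"spin":0},{"grip":2.8,"dx":-0.1,"dy":16.9,"dz":0,"spin":0},{"grip":2.8,"dx":-0.1,"dy":15,"dz":0,"spin":0},{"grip":2.8,"dx":-0.1,"dy":12,"dz":0,"spin":0},{"grip":2.8,"dx":-0.1,"dy":8,"dz":0,"spin":0},{"grip":2.8,"dx":-0.1,"dy":4,"dz":0,"spin":0},{"grip":2.8,"dx":-0.1,"dy":2,"dz":0,"spin":0},{"grip":2.8,"dx":-0.1,"dy":2,"dz":0,"spin":0}]'; python3 -c "
from h import *
go(555,-271,198,-98.5)"
```

```text
[[679.81815377 172.01257654  78.        ]
 [615.18722111 250.20206179  78.        ]]
clock: 19.85
eef_pos: [608.3, 173.6, 200.9]
eef_rot: [-1.567, 0.001, -1.586]
wrist_force: [-0.6, -0.1, -1.0]
finger_gap: 31.9
t 19.85 at [608.3 173.6 200.9] rot [-89.8   0.  -90.8] gap 31.9 -> dx 44.54 dy 0.24 dz -4.67 spin 7.7
```

```bash
python3 -m jog '[{"grip":2.8,"dx":3,"dy":0,"dz":0,"spin":0},{"grip":2.8,"dx":7,"dy":0,"dz":-0.6,"spin":1},{"grip":2.8,"dx":11,"dy":0,"dz":-1.1,"spin":2},{"grip":2.8,"dx":15,"dy":0,"dz":-1.5,"spin":3},{"grip":2.8,"dx":19,"dy":0,"dz":-2,"spin":4},{"grip":2.8,"dx":23,"dy":0,"dz":-2.4,"spin":5},{"grip":2.8,"dx":27,"dy":0,"dz":-2.8,"spin":6},{"grip":2.8,"dx":31,"dy":0,"dz":-3.2,"spin":7},{"grip":2.8,"dx":35,"dy":0,"dz":-3.6,"spin":7.7},{"grip":2.8,"dx":39,"dy":0,"dz":-4.1,"spin":7.7},{"grip":2.8,"dx":42,"dy":0,"dz":-4.4,"spin":7.7},{"grip":2.8,"dx":44.5,"dy":0,"dz":-4.6,"spin":7.7},{"grip":2.8,"dx":44.5,"dy":0,"dz":-4.6,"spin":7.7},{"grip":2.8,"dx":44.5,"dy":0,"dz":-4.6,"spin":7.7},{"grip":2.8,"dx":44.5,"dy":0,"dz":-4.6,"spin":7.7},{"grip":2.8,"dx":44.5,"dy":0,"dz":-4.6,"spin":7.7}]'; python3 -c "
from h import *
shot('wrist','w8')
go(556,-271,48.7,-98.5)"
```

```text
clock: 21.85
eef_pos: [555.3, -270.1, 198.5]
eef_rot: [-1.571, 0.0, -1.719]
wrist_force: [0.2, -0.6, -1.2]
finger_gap: 32.1
t 21.9 at [ 555.3 -270.3  198.5] rot [-90.    0.  -98.5] gap 31.9 -> dx 0.06 dy 14.98 dz 0.08 spin -0.0
```

View pics/w8.png

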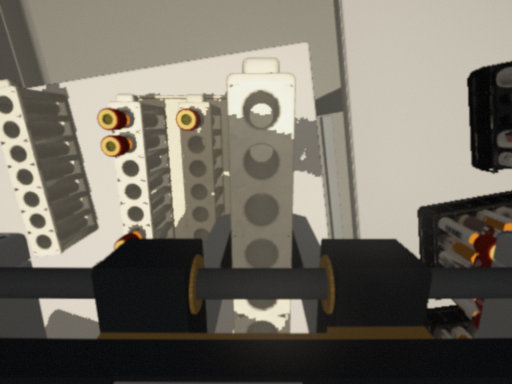

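```bash
python3 -c "
from h import *
c=load('w8')
for z in(0,100):print(z,onz(c,[(420,208),(470,75),(472,165)],z).round(0).tolist())
print(caps(c),onz(c,[(108,120),(110,146)],112).round(1),onz(c,[(187,120)],112).round(1))"
```

```text
0 [[480.0, -477.0, 0.0], [642.0, -543.0, 0.0], [529.0, -547.0, 0.0]]
100 [[518.0, -424.0, 100.0], [636.0, -472.0, 100.0], [554.0, -475.0, 100.0]]
cap px (474, 234, 22, 32) [486. 250.] [[ 468.4 -482.7  110. ]]
cap px (113, 136, 16, 20) [118. 145.] [[ 622.3 -149.8  110. ]]
cap px (113, 110, 13, 19) [117. 119.] [[ 644.8 -154.2  110. ]]
None [[ 644.8 -147.3  112. ]
 [ 622.4 -143.   112. ]] [[ 634.2 -216.4  112. ]]
```

Racks on the other table are clear (y < -420, the body reaches -358). I place the last carrier.

```bash
python3 -m jog '[{"grip":2.8,"dx":0,"dy":4,"dz":0.1,"spin":0},{"grip":2.8,"dx":0,"dy":8,"dz":0.1,"spin":0},{"grip":2.8,"dx":0,"dy":12,"dz":0.1,"spin":0},{"grip":2.8,"dx":0,"dy":14,"dz":0.1,"spin":0},{"grip":2.8,"dx":0,"dy":14.7,"dz":0.1,"spin":0},{"grip":2.8,"dx":0,"dy":15,"dz":0.1,"spin":0},{"grip":2.8,"dx":0,"dy":15,"dz":0.1,"spin":0},{"grip":2.8,"dx":0,"dy":15,"dz":0.1,"spin":0},{"grip":3.6,"dx":0,"dy":15,"dz":0.1,"spin":0},{"grip":4.4,"dx":0,"dy":15,"dz":0.1,"spin":0},{"grip":4.4,"dx":0,"dy":15,"dz":0.1,"spin":0},{"grip":4.4,"dx":0,"dy":15,"dz":0.1,"spin":0},{"grip":4.4,"dx":0,"dy":11,"dz":0.1,"spin":0},{"grip":4.4,"dx":0,"dy":6,"dz":0.1,"spin":0},{"grip":4.4,"dx":0,"dy":1,"dz":0.1,"spin":0},{"grip":4.4,"dx":0,"dy":-3,"dz":-4,"spin":0},{"grip":4.4,"dx":0,"dy":-4,"dz":-10,"spin":0},{"grip":4.4,"dx":0,"dy":-4,"dz":-12,"spin":0},{"grip":4.4,"dx":0,"dy":-4,"dz":-12,"spin":0},{"grip":4.4,"dx":0,"dy":-4,"dz":-12,"spin":0}]'; python3 -c "
from h import *
shot('wrist','w9');s=shot('side','s9')
cv2.imwrite('pics/v9.png',np.hstack([cv2.imread('pics/w9.png')[:300],cv2.resize(cv2.imread('pics/s9.png')[130:280,80:224],(288,300))]))
go(556,-271,48.7,-98.5)"
```

```text
clock: 24.4
eef_pos: [437.1, -253.1, 238.4]
eef_rot: [-1.571, 0.0, -1.72]
wrist_force: [1.3, -0.1, -0.3]
finger_gap: 44.2
t 24.5 at [ 437.2 -253.   238. ] rot [-90.    0.  -98.5] gap 44.3 -> dx 0.03 dy 18.93 dz 12.03 spin -0.0
```

View pics/v9.png

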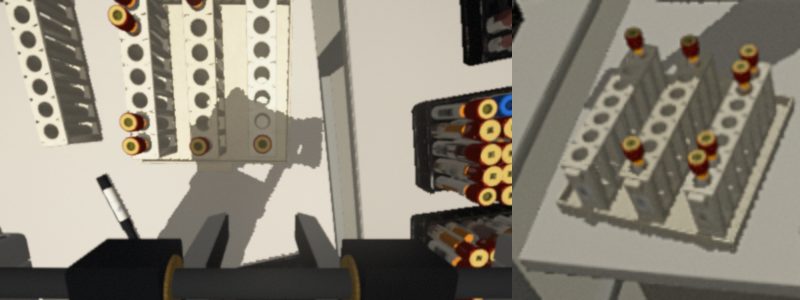

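```bash
python3 -c "
from h import *
c=load('w9');ctr=np.array([565,-205]);a=np.radians(-8.5);ty=np.array([np.cos(a),np.sin(a)]);tx=np.array([ty[1],-ty[0]])
f=lambda P:[((p[:2]-ctr)@tx).round(1).item() and [round(float((p[:2]-ctr)@tx),1),round(float((p[:2]-ctr)@ty+6.5),1)] for p in P]
print('near caps tray xy four,two,one',f(onz(c,[(134,146),(200,146),(263,144)],116)))
print('near right corner (expect 103,-96)',f(onz(c,[(287,160)],20)))
s=load('s9');q=lambda u,v:(80+(u-512)/2,130+v/2)
print('side caps: one far, two far,near, four far x2, near x2',f(onz(s,[q(634,34),q(690,41),q(631,143),q(749,50),q(741,66),q(708,138),q(698,157)],116)))
A=load('side0')['color'].astype(int);B=s['color'].astype(int)
d=np.abs(A-B).max(2)
for n,(x,y) in dict(ea=(240,215),eb=(337,150),pen=(247,160)).items():
  w=d[y-12:y+12,x-5:x+5];print(n,np.median(w),w.max())
# image shift by template match
for n,(x0,y0,x1,y1) in dict(ea=(222,172,256,272),eb=(327,120,346,178),pen=(240,142,254,175)).items():
  t=A[y0:y1,x0:x1].astype(np.uint8);r=cv2.matchTemplate(B[y0-8:y1+8,x0-8:x1+8].astype(np.uint8),t,5);_,m,_,l=cv2.minMaxLoc(r);print(n,m,l[0]-8,l[1]-8)
"
```

```text
near caps tray xy four,two,one [[-63.5, -67.7], [4.3, -67.9], [68.7, -66.0]]
near right corner (expect 103,-96) [[102.1, -93.7]]
side caps: one far, two far,near, four far x2, near x2 [[62.4, -61.8], [-3.0, -65.1], [-1.3, 78.8], [-70.3, -66.2], [-70.1, -42.1], [-72.1, 55.6], [-71.4, 79.3]]
ea 6.0 13
eb 6.0 10
pen 6.0 13
ea 0.9982121586799622 0 0
eb 0.9400771856307983 0 0
pen 0.9376137852668762 0 0
```

```bash
python3 -c "
from cell import ticket; print(ticket.sign_off())"
```

```text
the job is handed in; nothing more can be done
None
```

The three carriers with tubes are standing upright in the tray, and I handed the job in at about 24.5 s. With the tab towards you, the four-tube carrier is on the left, the two-tube one in the middle and the one-tube one on the right. I lifted each straight up, carried it over and set it down once.

My last checks, from the side and wrist pictures, give these positions in the tray's frame:

| Carrier | x (mm) | Allowed x (mm) | y, mid-length (mm) | Allowed y (mm) |
|---|---|---|---|---|
| Four tubes | −63 to −71 | −90 to −45 | about +6.5 | −6.5 to +19.5 |
| Two tubes | −3 to +4 | −22 to +22 | about +6 | −6.5 to +19.5 |
| One tube | +62 to +69 | +45 to +90 | about +7 to +11 | −6.5 to +19.5 |

- **Upright and in line:** all three look upright and in line with the tray walls. I checked this by eye and from the tube cap positions.
- **Bystanders:** template matching on the side picture shows no movement of the empty carriers or the pen, to the nearest pixel.
- **Robot:** the gripper is open and clear of everything.
- **Disagreements:** the two cameras differed by up to about 8 mm on carrier x and about 4 mm on the tray centre. Every estimate is still inside the limits. The sign-off reported no verdict.

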